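# Tip a steel-rule die over onto the cutting board

### The arm

A 6-joint arm with a two-finger parallel gripper is mounted at the origin on the work surface. World frame = base frame: x ahead of the robot, y to its left, z up, the work surface at z = 0. Lengths are in m, angles in rad, forces in N, time in s.
With the tool pointing down it reaches from about 0.35 to 0.775 m from the base axis. Payload 5.5 kg.
Tool frame: the origin (TCP) lies midway between the tips of the shut fingers; the grasp point (between the pads) lies 19 mm behind it; z points along the fingers, x is the direction in which the jaws open and shut, and the axes are right-handed (so a half turn about z gives the same grasp; the last joint's range is limited). The gripper opens to 85 mm and grips with 20 to 120 N. Pads are 22 mm wide; open, the fingers measure 114 mm over their backs; the gripper's body (76 mm by 85 mm) begins 54 mm behind the grasp point. The pads swing forward as they close: fully open they stand 13 mm farther back than shut.
Start: joints at [-1.306, 0.313, 0.046, 1.304, 0, 1.431], TCP at [0.226, -0.529, 0.231] pointing down, gripper open.
Joint ranges: [-2.76, 2.76], [-0.86, 1.69], [-1.03, 1.26], [-2.2, 2.34], [-1.47, 1.5], [-3.14, 3.14]. Speed limits (rad/s): [2.57, 2.57, 3.14, 3.14, 3.14, 3.14].

### API

Orientations are given as a unit quaternion [x, y, z, w].
In Python, from plant import state, cams, env gives the robot as it stands.
- The arm moves only by the tool carry_out, never from a script. Its arguments are lists of equal length, an entry for each row: "dp": the shift along the world's x, y, z in cm, a list of three; "roll": the turn about the world's z in rad; "fingers": the opening, from 0 (shut) to 1 (fully open). In form: {"dp": [[dx, dy, dz], ...], "roll": [roll, ...], "fingers": [fingers, ...]}. A call has 1 to 20 rows; each row shifts and turns the commanded pose from where the row before left it; what a row does not reach is not made up. A row lasts 1/8 s, in which the tool goes at most 62.5 mm and 10.7 degrees, less where a joint would pass 70% of its speed; a pose out of reach is approached as far as the arm can. A call with a gripper value outside its range is refused whole. The fingers move at their own pace and stop on an object; "force" is the grip in N (left out, the last holds). Time passes only in rows, so rows that do not move let the fingers close. It gives the time, the measured TCP pose, the force and the opening at its end, in the units of the state.
- state(): the state, without advancing time (a new reading comes with each control period).
- cams.get_image(name): name is "scene" or "top"; returns a dict with "color" (400x640x3 uint8, red, green, blue), "depth" (400x640 float32, m along the optical axis (not along the pixel's ray), 0 where there is no reading), "intrinsics" (3x3 intrinsics, pixels), "dist_coeffs" ([k1, k2, p1, p2, k3] as OpenCV has them; the pictures are not rectified), "cam_to_world" (4x4, takes a point from camera to world coordinates). Camera axes: x right, y up, looking along -z (the intrinsics and any distortion apply to the point x, -y, -z); pixel columns grow to the right and rows downward; lengths in m; the calibration is good to about 2 mm. A picture is of the moment at which its call begins.
- env.close_job(): hands the job in, once; it reports no verdict.
The state is a dict: "clock": time; "joint_pos": joint angles; "dq": joint speeds; "effort": joint torques, N m; "tool_pos": TCP position; "tool_rot": TCP orientation; "contact_force": force on the tool from outside, world axes, zero at the start; "ft_torque": the same for the moment, N m; "opening": finger opening in m.
Only numpy, scipy, OpenCV 4.12 (cv2) and the standard library are available. Lean on these libraries where they do the work, as an engineer would, in place of code of your own. Each camera call takes 0.05 s, during which the arm holds its last target.

### The job

The steel-rule die lies blades up on the bench in front of the cutting board. Without picking it up, push it with the fingertips against the board's front edge until it tips up and flips over onto the sheet, then push it further on until it lies blades down, flat and square to the front edge, wholly on the uncut strip of the sheet: no overhang at the front edge and clear of the openings already cut. Leave the other things on the bench where they are.

Things in the scene. Friction and masses are not known exactly. Their poses are not given: they have to be found in the camera images.
- die: Steel-rule die: loose plywood board 80 (own x) x 130 (own y) x 18 mm, square sides, 0.2 to 0.35 kg, origin at the centre of its plain face. On the other face (own +z) steel blades stand 6 mm proud, a closed outline 40 x 90 mm, 20 mm in from the sides. Starts blades up on the bench, own +x side towards the cutting board, within 25 degrees of square; flipped, its origin is 36 mm above the bench
- die_bl (a point): corner of the die at its own (+40, +65, 0) mm, on the plain face; starts on the side towards the cutting board. While the near side is dragged up, this far side stays low in the corner of bench and step, creeping back up to 18 mm
- die_br (a point): corner of the die at its own (+40, -65, 0) mm, on the plain face; starts on the side towards the cutting board. Tipped past upright, the die falls by itself onto the sheet and then overhangs the front edge a little
- die_fl (a point): corner of the die at its own (-40, +65, 0) mm, on the plain face; starts on the near side. Fingertips grip the bare plywood side: pressed hard (8 to 15 N) against the step and moved up, they drag this near side up by friction
- die_fr (a point): corner of the die at its own (-40, -65, 0) mm, on the plain face; starts on the side towards the robot
- board: Fixed white plastic cutting board 260 x 380 x 9 mm with a brown cardboard sheet fixed on it, 235 (x) x 340 (y) x 3 mm, flush with its front edge and centred across. Together an upright step 12 mm high facing the robot. Origin: middle of the front edge, at bench height; x points into the board, y along the front edge, z up. Sheet uncut to 160 mm in; two oblong openings from 160 to 204 mm in
- board_front (a point): middle of the front edge at the top of the sheet, 12 mm above the bench; axes as the board's
- ring_die_big: bystander: loose steel ring die, 90 mm across, 32 mm high, origin at the centre of its underside; stands on the bench to the left of the die
- ring_die_small: bystander: loose steel ring die, 60 mm across, 32 mm high, origin at the centre of its underside; stands on the bench to the right of the die
- blanks: bystander: loose stack of cut cardboard blanks, 40 x 90 x 18 mm, origin at the centre of its underside
- weight: bystander: loose round steel sheet weight with a knob, 56 mm across, 54 mm high, origin at the centre of its underside; stands on the back left part of the sheet, beside the openings
- mallet: bystander: loose mallet with a white head, 232 mm long, origin under the middle of its head, lying flat, handle towards its own -x
- spray_can: bystander: loose can, 52 mm across, 150 mm high, origin at the centre of its underside
- brush: bystander: loose hand brush lying on the bench
There are look-alikes about, which are no part of the job. Of the things like the die, leave any that is pink; of the rest the larger one is meant.

How it is judged:
On the way:
1. the die is tipped up on its side against the front edge of the board, one long side low at the edge (angle between die's own z axis and vertical between 0.9 and 2 rad and ((height (world z) of each of die_bl, die_br below 0.03 m and x of each of die_bl, die_br in the frame of board_front above -0.04 m) or (height (world z) of each of die_fl, die_fr below 0.03 m and x of each of die_fl, die_fr in the frame of board_front above -0.04 m))).
At the end, for the whole second after the job is handed in: the die rests on the sheet blades down, within 6 degrees of flat, still, long sides within 8 degrees of parallel to the front edge, all four corners between the front edge (1 mm over at most) and the openings 160 mm in, inside the sheet's sides; no other thing moved over 15 mm (angle between die's own z axis and vertical above 3.035 rad and angle between the x axis of die and the x axis of board, either way round below 0.14 rad and height (world z) of die between 0.031 and 0.041 m and linear speed of die below 0.01 m/s and x of die_bl in the frame of board_front between -0.001 and 0.16 m and y of die_bl in the frame of board_front between -0.17 and 0.17 m and x of die_br in the frame of board_front between -0.001 and 0.16 m and y of die_br in the frame of board_front between -0.17 and 0.17 m and x of die_fl in the frame of board_front between -0.001 and 0.16 m and y of die_fl in the frame of board_front between -0.17 and 0.17 m and x of die_fr in the frame of board_front between -0.001 and 0.16 m and y of die_fr in the frame of board_front between -0.17 and 0.17 m and distance of each of ring_die_big, ring_die_small, blanks, weight, mallet, spray_can, brush from where it was at the start of the episode below 0.015 m); the robot touches nothing.
It fails at once if the die is lifted clear of everything (height (world z) of each of die_bl, die_br, die_fl, die_fr above 0.055 m).
It fails at once if the die is picked up off the bench in front of the board (height (world z) of each of die_bl, die_br, die_fl, die_fr above 0.03 m and x of die in the frame of board_front below -0.015 m).
It fails at once if another thing on the bench is pushed out of its place (15 mm) (distance of any of ring_die_big, ring_die_small, blanks, weight, mallet, spray_can, brush from where it was at the start of the episode above 0.015 m).
It also fails if it takes over 58 s, if anything falls off the work surface, if the arm or the gripper's body presses on something with over 40 N, if the wrist force passes 120 N, or if a joint passes its speed limit or range.

## Working session

There is one attempt and no reset: what is moved stays moved. The work goes in short steps, Python scripts to look and compute and a tool call to move; the robot and the scene stay as the last step left them, time stands still between calls to the robot, and variables do not carry over. Pictures are saved under pics/ and viewed, and the job is handed in when it is done.

Besides the shell and the picture viewer there is one more tool, called after "Call:" by a JSON object that holds its "method" and its "body". carry_out: Moves the arm, as the interface text tells. Its arguments: {"type":"object","properties":{"dp":{"type":"array","items":{"type":"array","items":{"type":"number"}}},"roll":{"type":"array","items":{"type":"number"}},"fingers":{"type":"array","items":{"type":"number"}},"force":{"type":"number"}},"required":["dp","roll","fingers"]}

```bash
mkdir -p pics; ls; cat > h.py <<'E'
import numpy as np, cv2
from plant import state, cams, env
def grab(n,tag):
    d=cams.get_image(n); cv2.imwrite(f'pics/{tag}.png',d['color'][:,:,::-1]); np.savez(f'pics/{tag}.npz',**{k:np.asarray(v) for k,v in d.items()}); return d
def load(tag): return dict(np.load(f'pics/{tag}.npz'))
def ray(d,px):
    p=cv2.undistortPoints(np.array(px,float).reshape(-1,1,2),d['intrinsics'],d['dist_coeffs']).reshape(-1,2)
    v=np.c_[p[:,0],-p[:,1],-np.ones(len(p))]
    T=d['cam_to_world']; return T[:3,3],v@T[:3,:3].T
def onz(d,px,z):
    o,v=ray(d,px); return o+v*((z-o[2])/v[:,2])[:,None]
def bydepth(d,px):
    o,v=ray(d,px); px=np.array(px,int).reshape(-1,2)
    return o+v*d['depth'][px[:,1],px[:,0]][:,None]
E
python3 - <<'E'
from h import *
s=state();print(s)
for n in('scene','top'):
    d=grab(n,n+'0');print(d['intrinsics'],d['dist_coeffs'],d['cam_to_world'])
E
```

```text
pics
{'clock': 0.0, 'joint_pos': array([-1.30559571e+00,  3.13994807e-01,  4.49730389e-02,  1.30362227e+00,
        3.01654377e-05,  1.43118691e+00]), 'dq': array([ 4.93771400e-04, -1.19447543e-05,  2.36447274e-03, -5.61227739e-04,
       -1.31153597e-03, -1.11603119e-03]), 'effort': array([ 6.13554835e-05, -4.80627894e+01,  2.98533690e+01,  1.93356571e-02,
       -9.26150301e-05, -1.20136349e-06]), 'tool_pos': array([ 0.2263167 , -0.52802015,  0.23040965]), 'tool_rot': array([ 8.34818226e-01, -5.50524909e-01, -6.82998275e-04, -6.22295930e-04]), 'contact_force': array([ 0.22867755,  0.81088038, -0.49901659]), 'ft_torque': array([ 0.03153489,  0.03705682, -0.01073903]), 'opening': 0.08501067659808538}
[[378.84069373   0.         317.11298711]
 [  0.         378.84069373 194.78510896]
 [  0.           0.           1.        ]] [-0.00714106  0.          0.          0.          0.        ] [[-0.24846842 -0.67411121  0.6955843   1.25807173]
 [ 0.96861638 -0.17792827  0.17356219  0.21130925]
 [ 0.0067639   0.71687907  0.69716472  0.74194745]
 [ 0.          0.          0.          1.        ]]
[[390.2830085    0.         322.91306858]
 [  0.         390.2830085  204.09909189]
 [  0.           0.           1.        ]] [-0.02432115  0.          0.          0.          0.        ] [[ 4.41696640e-04  9.91532177e-01 -1.29860488e-01  3.98466280e-01]
 [-9.99622738e-01 -3.12849524e-03 -2.72872355e-02  6.56573445e-03]
 [-2.74624399e-02  1.29823549e-01  9.91156729e-01  1.21569818e+00]
 [ 0.00000000e+00  0.00000000e+00  0.00000000e+00  1.00000000e+00]]
```

View pics/scene0.png

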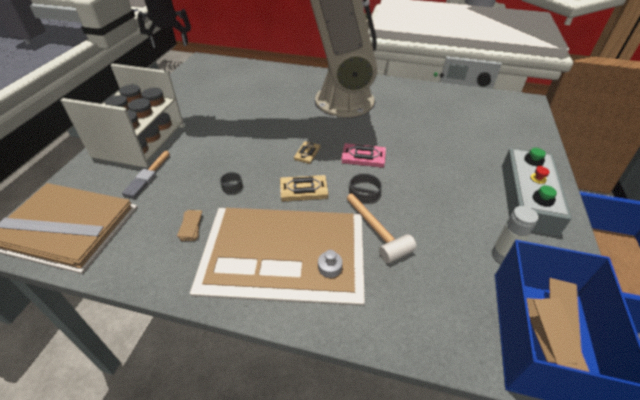

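View pics/top0.png

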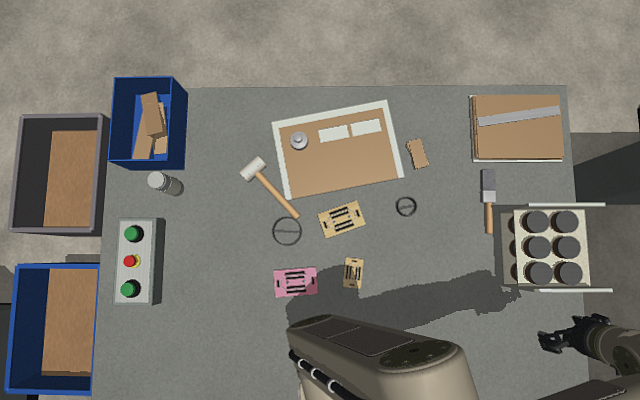

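The die is the larger tan one, at about (342,219) in the top view and (304,187) in the scene view. The board's front edge runs roughly from (290,198) to (404,178) in the top view. Next I measure both.

```bash
python3 - <<'E'
from h import *
d=load('top0');im=d['color'].astype(np.uint8)
hsv=cv2.cvtColor(im,cv2.COLOR_RGB2HSV)
# die: tan light vs sheet brown
for p in [(330,215),(325,224),(360,232),(340,180),(300,195),(405,175)]: print(p,hsv[p[1],p[0]])
crop=im[90:300,230:440];cv2.imwrite('pics/crop0.png',cv2.resize(crop,None,fx=2.8,fy=2.8,interpolation=cv2.INTER_CUBIC)[:,:,::-1])
E
```

```text
(330, 215) [ 18  45 126]
(325, 224) [111  64  28]
(360, 232) [ 30   8 126]
(340, 180) [ 16  87 179]
(300, 195) [ 17  91 180]
(405, 175) [ 30  11 121]
```

View pics/crop0.png

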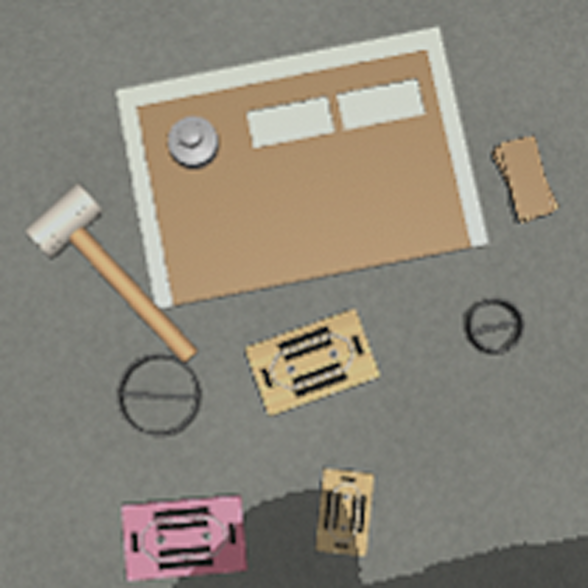

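The crop shows the die beside the mallet handle and rings, slightly rotated relative to the front edge.

```bash
cat > m.py <<'E'
from h import *
def board(d):
    hsv=cv2.cvtColor(d['color'].astype(np.uint8),cv2.COLOR_RGB2HSV)
    H,S,V=cv2.split(hsv)
    m=((H>11)&(H<26)&(S>60)&(V>100)).astype(np.uint8)
    return m
if __name__=='__main__':
    d=load('top0');m=board(d)
    n,lab,st,c=cv2.connectedComponentsWithStats(m)
    for i in range(1,n):
        if st[i,4]<100 or not(230<c[i,0]<440 and 90<c[i,1]<300):continue
        cn=cv2.findContours((lab==i).astype(np.uint8),cv2.RETR_EXTERNAL,cv2.CHAIN_APPROX_NONE)[0][0][:,0]
        r=cv2.minAreaRect(cn.astype(np.float32)); bx=cv2.boxPoints(r)
        z=0.012 if st[i,4]>3000 else .018
        P=onz(d,bx,z); print(i,st[i,4],bx.round(1).tolist());print(P.round(4), np.linalg.norm(np.diff(P[:3],axis=0),axis=1))
E
python3 m.py
python3 - <<'E'
from h import *
d=load('top0')
print('openings near corners', onz(d,np.array([[251,148],[332,133],[345,131],[423,115]])/2.8+[230,90],.012).round(4))
print('white corners low', onz(d,np.array([[157,307],[488,243]])/2.8+[230,90],.009).round(4))
print('mallet end',onz(d,np.array([[190,358]])/2.8+[230,90],.012), 'big ring',onz(d,np.array([[160,395]])/2.8+[230,90],.032),'small',onz(d,np.array([[493,326]])/2.8+[230,90],.032),'weight',onz(d,np.array([[192,140]])/2.8+[230,90],.04))
print('depths die', bydepth(d,[(328,232),(357,207),(355,228),(340,190)]).round(4))
E
```

```text
3 6609 [[277.8999938964844, 127.80000305175781], [383.6000061035156, 107.0], [397.6000061035156, 177.89999389648438], [291.8999938964844, 198.6999969482422]]
[[ 0.8037  0.1842  0.012 ]
 [ 0.87   -0.155   0.012 ]
 [ 0.638  -0.1937  0.012 ]
 [ 0.5735  0.1367  0.012 ]] [0.34562313 0.23514653]
8 406 [[404.79998779296875, 142.5], [420.0, 137.1999969482422], [429.5, 164.39999389648438], [414.29998779296875, 169.6999969482422]]
[[ 0.7503 -0.2182  0.018 ]
 [ 0.7672 -0.2666  0.018 ]
 [ 0.6792 -0.2931  0.018 ]
 [ 0.6625 -0.2452  0.018 ]] [0.05127077 0.0919586 ]
9 426 [[253.6999969482422, 175.0], [258.8999938964844, 170.1999969482422], [300.5, 214.6999969482422], [295.29998779296875, 219.60000610351562]]
[[0.6484 0.2573 0.018 ]
 [0.6638 0.2413 0.018 ]
 [0.5224 0.1088 0.018 ]
 [0.5075 0.1247 0.018 ]] [0.02219293 0.19368966]
10 765 [[316.79998779296875, 213.8000030517578], [356.6000061035156, 199.5], [365.3999938964844, 224.0], [325.6000061035156, 238.3000030517578]]
[[ 0.5253  0.0584  0.018 ]
 [ 0.5695 -0.0647  0.018 ]
 [ 0.4935 -0.091   0.018 ]
 [ 0.4498  0.0312  0.018 ]] [0.13085206 0.0804076 ]
21 355 [[342.20001220703125, 286.3999938964844], [345.1000061035156, 256.8999938964844], [363.1000061035156, 258.70001220703125], [360.20001220703125, 288.20001220703125]]
[[ 0.3051 -0.0186  0.018 ]
 [ 0.3933 -0.028   0.018 ]
 [ 0.3879 -0.0826  0.018 ]
 [ 0.2999 -0.0727  0.018 ]] [0.08868231 0.05485529]
openings near corners [[ 0.7526  0.0502  0.012 ]
 [ 0.7695 -0.0418  0.012 ]
 [ 0.7717 -0.0566  0.012 ]
 [ 0.7899 -0.1453  0.012 ]]
white corners low [[ 0.571   0.1553  0.009 ]
 [ 0.6421 -0.2153  0.009 ]]
mallet end [[0.51335941 0.1174704  0.012     ]] big ring [[0.47116913 0.14794108 0.032     ]] small [[ 0.54560547 -0.21399689  0.032     ]] weight [[0.75405486 0.11485138 0.04      ]]
depths die [[ 0.4691  0.0239  0.0177]
 [ 0.5457 -0.0655  0.0208]
 [ 0.4821 -0.0596  0.0055]
 [ 0.6029 -0.0139 -0.0026]]
```

The measured sizes match the given ones (die 131×80 mm, sheet 235 mm). The board normal is at about 11°, with its origin near (0.606, −0.029). The die is skewed about 9° to the board, and its near-left corner is closest to the robot. I'll open the fingers along the edge so two tips do the pushing, and go to a point behind the die.

Call:
{"method": "carry_out", "body": {"dp": [[1.33,3.09,0],[1.33,3.09,0],[1.33,3.09,0],[1.33,3.09,0],[1.33,3.09,0],[1.33,3.09,0],[1.33,3.09,0],[1.33,3.09,0],[1.33,3.09,0],[1.33,3.09,0],[1.33,3.09,0],[1.33,3.09,-1],[1.33,3.09,-2],[1.33,3.09,-3],[1.33,3.09,-3],[1.33,3.09,-3],[0,0,-3],[0,0,0]], "roll": [0.183,0.183,0.183,0.183,0.183,0.183,0.183,0.183,0.183,0.183,0.183,0.183,0.183,0.183,0.183,0.183,0,0], "fingers": [1,1,1,1,1,1,1,1,1,1,1,1,1,1,1,1,1,1]}}

```text
clock: 2.35
tool_pos: [0.4369, -0.0331, 0.0793]
tool_rot: [0.636, 0.772, -0.001, -0.003]
contact_force: [-0.4, 0.1, -1.3]
opening: 0.0856
```

Call:
{"method": "carry_out", "body": {"dp": [[0,0,-2.5],[0,0,-2.5],[0,0,-2],[0,0,-0.5],[0,0,0]], "roll": [0,0,0,0,0], "fingers": [1,1,1,1,1]}}

```text
clock: 2.98
tool_pos: [0.4397, -0.0346, 0.0071]
tool_rot: [0.637, 0.771, 0.0, 0.0]
contact_force: [-0.2, -0.7, 0.3]
opening: 0.0858
```

```bash
python3 - <<'E'
from h import *
a=grab('scene','s1')['color'];b=grab('top','t1')['color']
x=cv2.resize(a[120:240,240:440],None,fx=4,fy=4,interpolation=2)[:,:,::-1];cv2.imwrite('pics/s1c.png',x)
x=cv2.resize(b[160:290,270:430],None,fx=4,fy=4,interpolation=2)[:,:,::-1];cv2.imwrite('pics/t1c.png',x)
E
```

```text
(no output)
```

View pics/s1c.png

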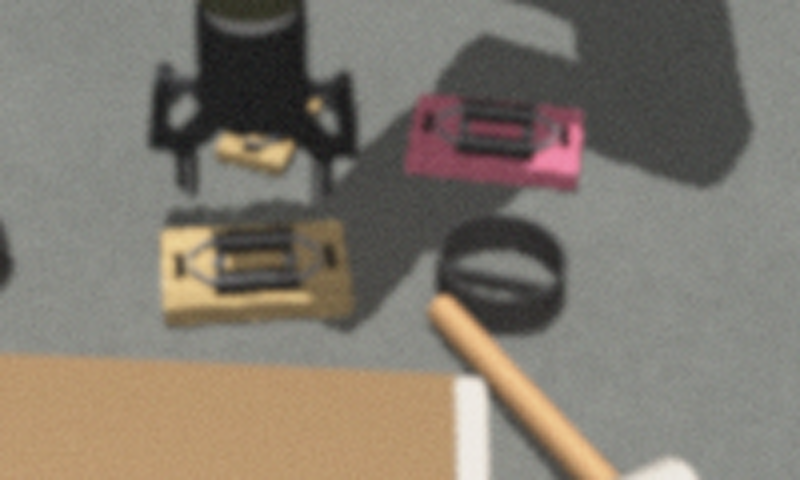

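View pics/t1c.png

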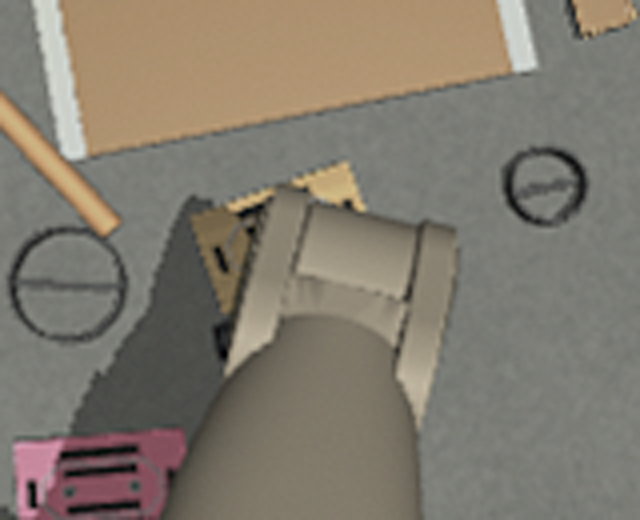

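The scene view shows both fingertips standing clear behind the die, with the die's near side spanning the two tips. I'll lower the tips close to the bench.

Call:
{"method": "carry_out", "body": {"dp": [[0,0,-0.7],[0,0,-0.6],[0,0,0]], "roll": [0,0,0], "fingers": [1,1,1]}}

```text
clock: 3.45
tool_pos: [0.4387, -0.034, -0.0072]
tool_rot: [0.636, 0.771, -0.0, -0.001]
contact_force: [0.4, -0.5, -0.6]
opening: 0.0853
```

Call:
{"method": "carry_out", "body": {"dp": [[0,0,-0.3],[0.589,0.115,0],[0.589,0.115,0],[0.589,0.115,0],[0.589,0.115,0],[0.589,0.115,0],[0.589,0.115,0],[0.589,0.115,0],[0.589,0.115,0],[0.589,0.115,0],[0.589,0.115,0],[0,0,0]], "roll": [0,0,0,0,0,0,0,0,0,0,0,0], "fingers": [1,1,1,1,1,1,1,1,1,1,1,1]}}

```text
clock: 4.95
tool_pos: [0.4992, -0.0227, -0.0095]
tool_rot: [0.636, 0.771, 0.0, 0.0]
contact_force: [0.6, -0.1, -0.3]
opening: 0.0855
```

```bash
cat > look.py <<'E'
import sys
from h import *
t=sys.argv[1]
a=grab('scene','s'+t)['color'];b=grab('top','t'+t)['color']
x=cv2.resize(a[130:280,220:380],None,fx=3,fy=3,interpolation=2)[:,:,::-1]
y=cv2.resize(b[150:260,270:410],None,fx=2.25,fy=2.25,interpolation=2)[:,:,::-1]
o=np.zeros((450,800,3),np.uint8);o[:450,:480]=x;y=y[:,:315];o[:y.shape[0],482:482+y.shape[1]]=y
cv2.imwrite(f'pics/c{t}.png',o)
E
python3 look.py 2
```

```text
(no output)
```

View pics/c2.png

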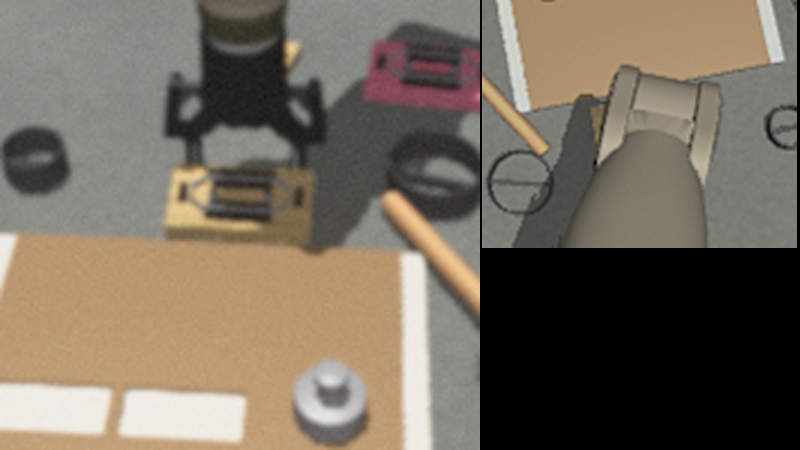

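Die pushed nearly to the edge (front side at row ~240 in the zoom, sheet edge at ~243). I'll creep to contact.

Call:
{"method": "carry_out", "body": {"dp": [[0.294,0.057,0],[0.294,0.057,0],[0.294,0.057,0],[0.196,0.038,0],[0,0,0]], "roll": [0,0,0,0,0], "fingers": [1,1,1,1,1]}}

```text
clock: 5.68
tool_pos: [0.5094, -0.0205, -0.0097]
tool_rot: [0.636, 0.771, 0.0, 0.0]
contact_force: [-0.7, -0.2, -1.2]
opening: 0.0852
```

Call:
{"method": "carry_out", "body": {"dp": [[0.196,0.038,0],[0.196,0.038,0],[0,0,0]], "roll": [0,0,0], "fingers": [1,1,1]}}

```text
clock: 6.05
tool_pos: [0.512, -0.0199, -0.0099]
tool_rot: [0.636, 0.771, -0.001, -0.001]
contact_force: [-5.3, -2.7, 2.3]
opening: 0.0854
```

Call:
{"method": "carry_out", "body": {"dp": [[0.147,0.029,0],[0,0,0]], "roll": [0,0], "fingers": [1,1]}}

```text
clock: 6.3
tool_pos: [0.5119, -0.0197, -0.0101]
tool_rot: [0.636, 0.771, -0.002, -0.001]
contact_force: [-7.7, -3.9, 5.6]
opening: 0.0856
```

```bash
python3 look.py 3; python3 -c "
from h import *
s=state();print(s['contact_force'],s['ft_torque'],s['tool_pos'])"
```

```text
[-6.88947754 -3.09554339  4.61369108] [-0.44777878  1.48767612  0.26364081] [ 0.51188163 -0.01973288 -0.01009575]
```

View pics/c3.png

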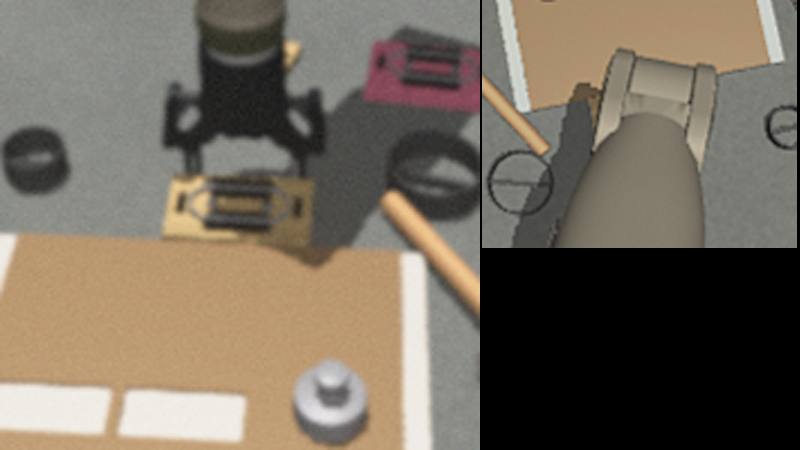

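The die is squared against the edge with about 8 N. I'll press a little more and start dragging up.

Call:
{"method": "carry_out", "body": {"dp": [[0.098,0.019,0.1],[0.098,0.019,0.2],[0,0,0.3],[0,0,0.3],[0,0,0]], "roll": [0,0,0,0,0], "fingers": [1,1,1,1,1]}}

```text
clock: 7.02
tool_pos: [0.512, -0.0196, -0.0021]
tool_rot: [0.637, 0.771, -0.003, -0.003]
contact_force: [-9.0, -4.5, -0.3]
opening: 0.0854
```

```bash
python3 look.py 4; python3 -c "
from h import *
s=state();print(s['contact_force'],s['ft_torque'],s['tool_pos'])"
```

```text
[-9.2531464  -4.68915367 -1.45649025] [-0.80267611  1.78552027  0.12950079] [ 0.51202994 -0.01959354 -0.00223789]
```

View pics/c4.png

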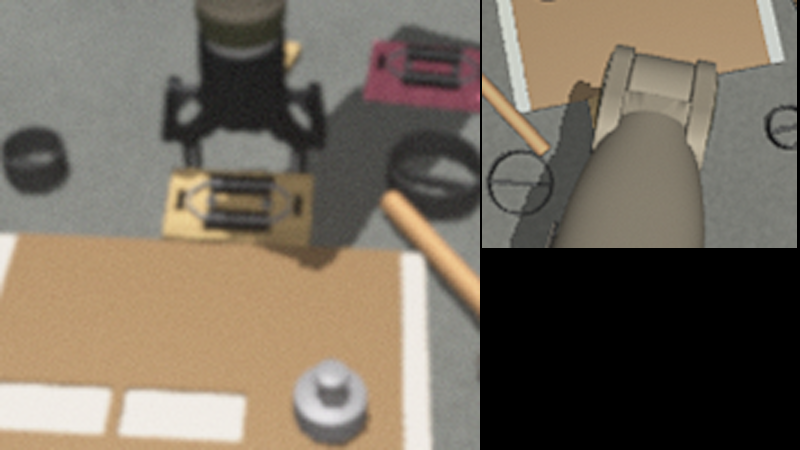

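The near side is rising with the fingers (top edge went from row 176 to 170 in the zoom). Continuing up.

Call:
{"method": "carry_out", "body": {"dp": [[0,0,0.4],[0,0,0.4],[0,0,0.4],[0,0,0.4],[0.05,0.01,0.4],[0,0,0]], "roll": [0,0,0,0,0,0], "fingers": [1,1,1,1,1,1]}}

```text
clock: 7.88
tool_pos: [0.5157, -0.019, 0.0192]
tool_rot: [0.636, 0.771, -0.001, -0.001]
contact_force: [-4.8, -1.6, 0.6]
opening: 0.0852
```

```bash
python3 look.py 5; python3 -c "
from h import *
s=state();print(s['contact_force'],s['ft_torque'],s['tool_pos'])"
```

```text
[-5.80760552 -2.36772161  0.60817416] [-0.26416132  1.08433659  0.08580326] [ 0.51557103 -0.01902061  0.01899486]
```

View pics/c5.png

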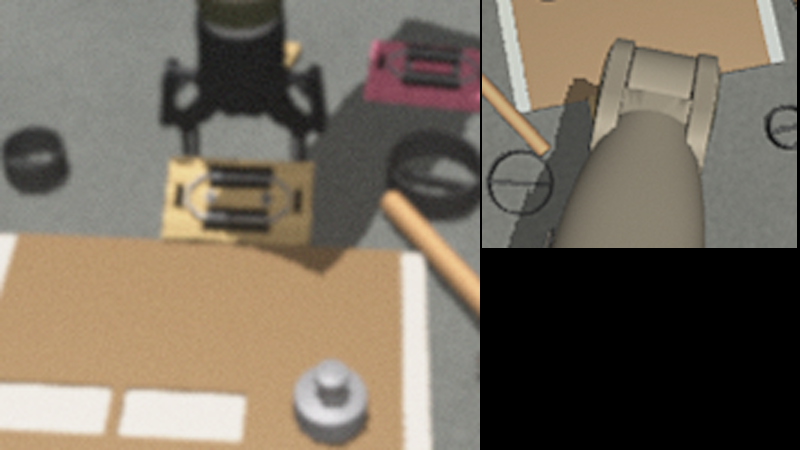

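Near side now about 29 mm up (tilt ≈21°), both ends level. Following the computed arc.

Call:
{"method": "carry_out", "body": {"dp": [[0.2,0.04,0.2],[0.12,0.023,0.3],[0.12,0.023,0.3],[0.12,0.023,0.3],[0,0,0]], "roll": [0,0,0,0,0], "fingers": [1,1,1,1,1]}}

```text
clock: 8.6
tool_pos: [0.5199, -0.0182, 0.03]
tool_rot: [0.636, 0.771, -0.002, -0.002]
contact_force: [-9.6, -2.2, 3.0]
opening: 0.0853
```

```bash
python3 look.py 6; python3 -c "
from h import *
s=state();print(s['contact_force'],s['ft_torque'],s['tool_pos'])"
```

```text
[-9.25008698 -3.70750815  3.31225137] [-0.58360841  1.70871905  0.10757277] [ 0.51980444 -0.01812836  0.02984157]
```

View pics/c6.png

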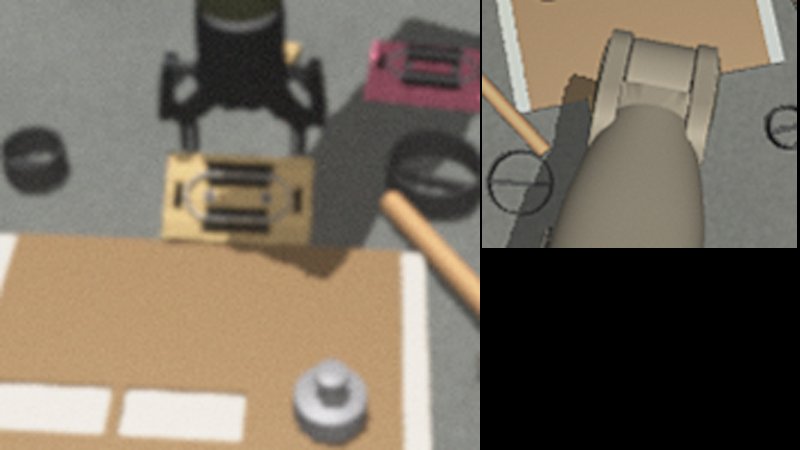

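Tilt about 30°, force steady at ~10 N. Continuing.

Call:
{"method": "carry_out", "body": {"dp": [[0.12,0.023,0.27],[0.12,0.023,0.27],[0.12,0.023,0.26],[0.12,0.023,0.26],[0,0,0]], "roll": [0,0,0,0,0], "fingers": [1,1,1,1,1]}}

```text
clock: 9.32
tool_pos: [0.526, -0.017, 0.0411]
tool_rot: [0.636, 0.771, -0.001, -0.001]
contact_force: [-7.1, -2.2, 3.4]
opening: 0.0852
```

```bash
python3 look.py 7; python3 -c "
from h import *
s=state();print(s['contact_force'],s['ft_torque'],s['tool_pos'])"
```

```text
[-6.93619487 -1.60746522  2.73427144] [-0.2645569   1.31556736  0.10614117] [ 0.52590166 -0.01704706  0.04092385]
```

View pics/c7.png

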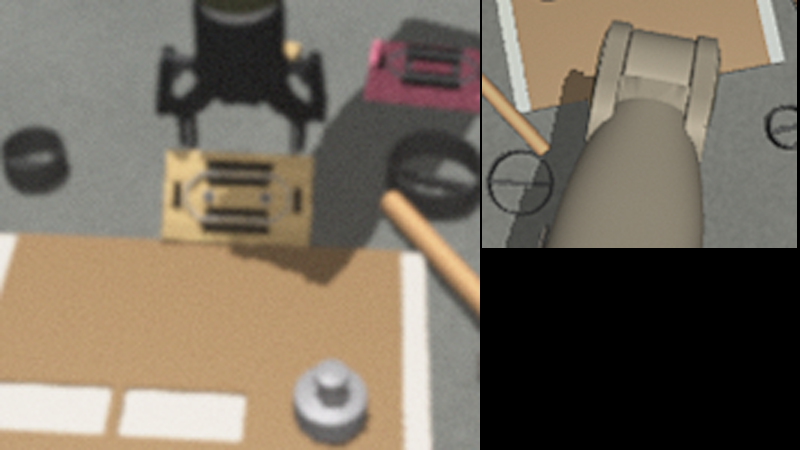

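Call:
{"method": "carry_out", "body": {"dp": [[0.2,0.04,0.22],[0.18,0.035,0.23],[0.18,0.035,0.23],[0,0,0]], "roll": [0,0,0,0], "fingers": [1,1,1,1]}}

```text
clock: 9.93
tool_pos: [0.5312, -0.016, 0.048]
tool_rot: [0.636, 0.771, -0.001, -0.001]
contact_force: [-8.1, -1.2, 6.6]
opening: 0.0853
```

```bash
python3 look.py 8; python3 -c "
from h import *
s=state();print(s['contact_force'],s['ft_torque'],s['tool_pos'])"
```

```text
[-7.56617656 -3.38908963  5.9199263 ] [-0.39582446  1.64402229  0.09045718] [ 0.53104746 -0.01600258  0.04788071]
```

View pics/c8.png

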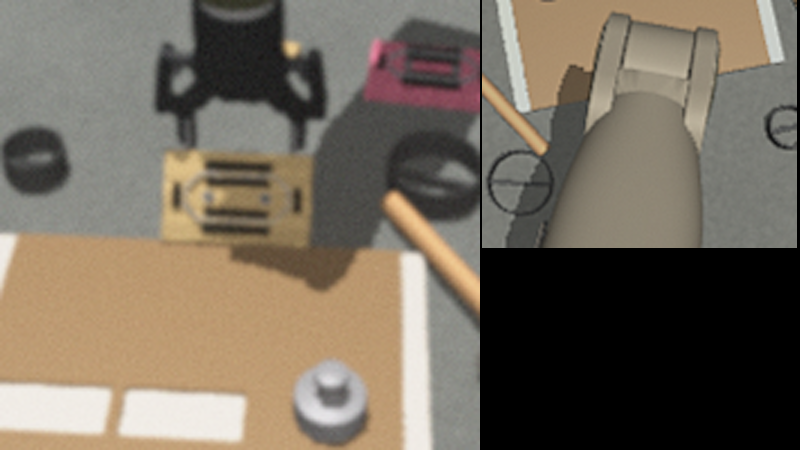

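Tilt ≈47°, force direction well inside the friction cone. Continuing along the arc, now more forward.

Call:
{"method": "carry_out", "body": {"dp": [[0.26,0.051,0.25],[0.26,0.051,0.23],[0.29,0.056,0.22],[0.29,0.056,0.2],[0,0,0]], "roll": [0,0,0,0,0], "fingers": [1,1,1,1,1]}}

```text
clock: 10.65
tool_pos: [0.5408, -0.0141, 0.0579]
tool_rot: [0.636, 0.771, -0.002, -0.002]
contact_force: [-15.4, -2.4, 16.5]
opening: 0.0856
```

```bash
python3 look.py 9; python3 -c "
from h import *
s=state();print(s['contact_force'],s['ft_torque'],s['tool_pos'])"
```

```text
[-14.56852514  -3.53760817  15.90788104] [-0.55745939  2.86366952  0.15453869] [ 0.54070856 -0.01413535  0.05779327]
```

View pics/c9.png

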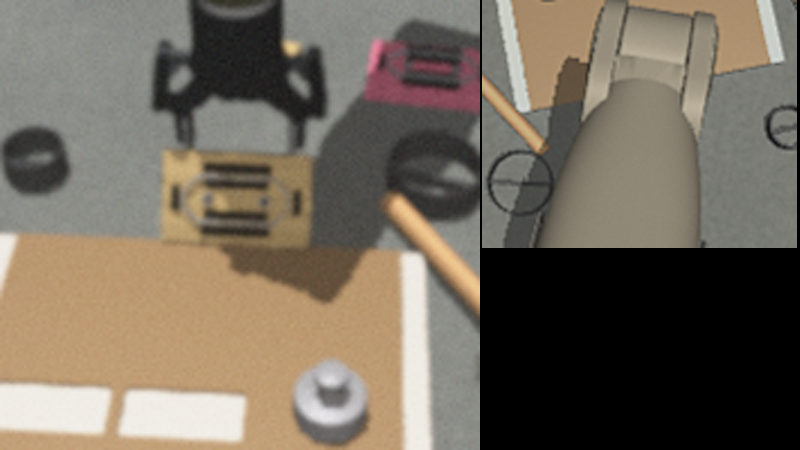

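Force rose to ~22 N along the plate. I'll back off the compression slightly on the next stretch.

Call:
{"method": "carry_out", "body": {"dp": [[0.1,0.019,0.25],[0.2,0.04,0.2],[0.25,0.05,0.18],[0,0,0]], "roll": [0,0,0,0], "fingers": [1,1,1,1]}}

```text
clock: 11.25
tool_pos: [0.549, -0.0126, 0.0646]
tool_rot: [0.636, 0.771, 0.0, 0.0]
contact_force: [-8.4, -1.3, 11.4]
opening: 0.0855
```

```bash
python3 look.py 10; python3 -c "
from h import *
s=state();print(s['contact_force'],s['ft_torque'],s['tool_pos'])"
```

```text
[-8.86631965 -0.84698695 10.98453339] [-0.15823951  1.60616923  0.15636311] [ 0.54882569 -0.01262417  0.0644527 ]
```

View pics/c10.png

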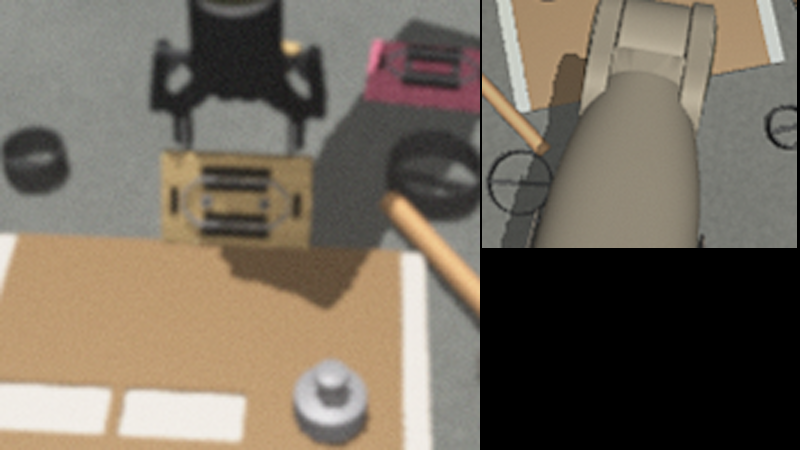

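Call:
{"method": "carry_out", "body": {"dp": [[0.29,0.056,0.15],[0.29,0.056,0.12],[0.3,0.058,0.09],[0.3,0.058,0.07],[0,0,0]], "roll": [0,0,0,0,0], "fingers": [1,1,1,1,1]}}

```text
clock: 11.98
tool_pos: [0.5618, -0.0102, 0.0715]
tool_rot: [0.636, 0.771, 0.001, 0.001]
contact_force: [-12.7, 0.3, 27.0]
opening: 0.0856
```

```bash
python3 look.py 11; python3 -c "
from h import *
s=state();print(s['contact_force'],s['ft_torque'],s['tool_pos'])"
```

```text
[-12.60977163   0.24458198  26.23254052] [0.24153449 2.36548181 0.05857059] [ 0.56171545 -0.01018622  0.07143532]
```

View pics/c11.png

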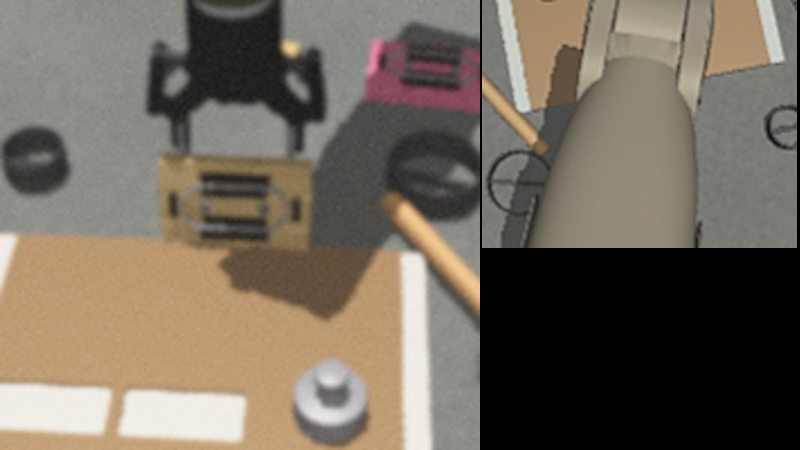

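Call:
{"method": "carry_out", "body": {"dp": [[0.1,0.019,0.15],[0.25,0.049,0.05],[0.3,0.058,0.03],[0,0,0]], "roll": [0,0,0,0], "fingers": [1,1,1,1]}}

```text
clock: 12.58
tool_pos: [0.5702, -0.0086, 0.0748]
tool_rot: [0.636, 0.772, 0.003, 0.003]
contact_force: [-10.3, 1.5, 28.3]
opening: 0.0852
```

```bash
python3 look.py 12; python3 -c "
from h import *
s=state();print(s['contact_force'],s['ft_torque'],s['tool_pos'])"
```

```text
[-10.02222766   2.41628955  27.72495966] [0.53848274 1.73017434 0.0536125 ] [ 0.57009799 -0.00856981  0.07474842]
```

View pics/c12.png

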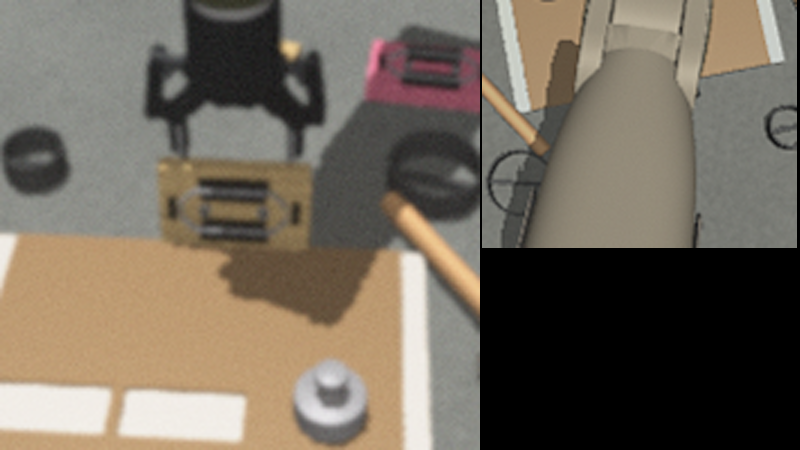

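Die is near upright. I'll measure its tilt from scene depth on the blade face.

```bash
cat > tilt.py <<'E'
import sys
from h import *
d=load('s'+sys.argv[1]);ex=np.array([.9816,.1908]);ey=np.array([-.1908,.9816])
for u in (276,296,318):
  for v in range(176,220,2):
    P=bydepth(d,[(u,v)])[0];r=P[:2]-[.606,-.029]
    print(u,v,'xb %.1f yb %.1f z %.1f'%(r@ex*1e3,r@ey*1e3,P[2]*1e3), d['color'][v,u])
E
python3 tilt.py 12 | head -22; python3 tilt.py 12|tail -22
```

```text
276 176 xb -145.1 yb -54.1 z 2.1 [101 102 100]
276 178 xb -138.6 yb -53.4 z 0.0 [108 109 105]
276 180 xb -129.6 yb -52.1 z 0.3 [121 124 119]
276 182 xb -22.4 yb -31.1 z 90.9 [124 114  96]
276 184 xb -16.6 yb -30.4 z 89.3 [128 112  78]
276 186 xb -8.2 yb -29.2 z 90.2 [149 126  91]
276 188 xb -7.1 yb -29.5 z 84.3 [145 124  90]
276 190 xb -4.4 yb -29.4 z 80.0 [146 127  88]
276 192 xb -5.1 yb -30.0 z 72.2 [147 125  88]
276 194 xb -2.9 yb -30.1 z 67.2 [132 110  79]
276 196 xb 2.7 yb -29.4 z 65.6 [85 74 56]
276 198 xb 1.9 yb -30.1 z 57.6 [70 61 42]
276 200 xb 1.9 yb -30.6 z 50.3 [78 68 51]
276 202 xb 0.1 yb -31.5 z 41.1 [94 79 58]
276 204 xb 2.0 yb -31.6 z 35.5 [137 115  81]
276 206 xb 3.4 yb -31.8 z 29.4 [135 116  81]
276 208 xb 4.7 yb -32.1 z 23.3 [132 112  80]
276 210 xb 5.6 yb -32.4 z 16.6 [148 125  87]
276 212 xb 10.1 yb -32.0 z 13.7 [185 152 112]
276 214 xb 18.9 yb -30.7 z 15.5 [185 151 111]
276 216 xb 24.5 yb -30.0 z 13.9 [188 155 115]
276 218 xb 31.3 yb -29.1 z 13.7 [191 156 115]
318 176 xb -20.5 yb 76.1 z 119.2 [69 66 68]
318 178 xb -22.9 yb 76.0 z 110.4 [63 62 59]
318 180 xb -20.
[... 159 characters left out ...]
 74]
318 188 xb -8.1 yb 77.0 z 90.0 [134 114  79]
318 190 xb -7.3 yb 77.1 z 83.9 [132 109  78]
318 192 xb -7.1 yb 77.2 z 77.1 [136 114  79]
318 194 xb -7.2 yb 77.3 z 69.9 [136 115  81]
318 196 xb -4.1 yb 77.5 z 65.8 [124 106  74]
318 198 xb 0.1 yb 77.7 z 62.8 [67 60 44]
318 200 xb 0.6 yb 77.8 z 56.1 [51 45 36]
318 202 xb 3.2 yb 78.0 z 51.5 [57 49 39]
318 204 xb 5.3 yb 78.2 z 46.3 [74 62 44]
318 206 xb 2.0 yb 78.1 z 35.5 [133 113  83]
318 208 xb 2.5 yb 78.2 z 28.5 [134 111  77]
318 210 xb 2.9 yb 78.3 z 21.4 [127 107  75]
318 212 xb 7.2 yb 78.5 z 18.3 [131 110  76]
318 214 xb 9.0 yb 78.7 z 12.5 [101  86  62]
318 216 xb 17.0 yb 79.1 z 13.5 [102  83  62]
318 218 xb 23.9 yb 79.5 z 13.4 [97 78 57]
```

The blade face runs from (xb≈−7, z≈88) to (xb≈+4, z≈13). Tilt is about 81° with the low edge resting on the sheet lip, so the intermediate condition is met. I'll keep dragging the top forward while easing the down-force.

Call:
{"method": "carry_out", "body": {"dp": [[0.2,0.04,0.17],[0.3,0.058,0.14],[0.3,0.058,0.1],[0.3,0.058,0.06],[0.2,0.04,0.03],[0,0,0]], "roll": [0,0,0,0,0,0], "fingers": [1,1,1,1,1,1]}}

```text
clock: 13.42
tool_pos: [0.5842, -0.0058, 0.0785]
tool_rot: [0.636, 0.772, 0.003, 0.003]
contact_force: [-3.9, 2.4, 16.8]
opening: 0.0856
```

```bash
python3 look.py 13; python3 -c "
from h import *
s=state();print(s['contact_force'],s['ft_torque'],s['tool_pos'])"; python3 tilt.py 13 | head -24; python3 tilt.py 13|tail -22
```

```text
[-3.75452261  1.97225117 17.12282141] [0.52179314 0.55262407 0.01446772] [ 0.58411793 -0.00585028  0.07848167]
276 176 xb -10.3 yb -27.3 z 122.1 [58 61 57]
276 178 xb -11.7 yb -28.0 z 114.2 [62 64 60]
276 180 xb -10.3 yb -28.2 z 108.8 [68 70 65]
276 182 xb -120.8 yb -50.9 z 0.5 [94 94 90]
276 184 xb -110.9 yb -49.5 z 1.8 [132 128 115]
276 186 xb -5.6 yb -28.7 z 92.7 [133 117  86]
276 188 xb 3.6 yb -27.3 z 94.5 [141 123  87]
276 190 xb 6.4 yb -27.2 z 90.3 [139 117  82]
276 192 xb 6.6 yb -27.6 z 83.5 [134 117  85]
276 194 xb 6.0 yb -28.2 z 75.9 [135 115  84]
276 196 xb 4.4 yb -29.1 z 67.2 [117  98  69]
276 198 xb 7.7 yb -28.9 z 63.3 [81 68 53]
276 200 xb 9.9 yb -28.9 z 58.4 [58 50 41]
276 202 xb 10.4 yb -29.3 z 51.6 [60 54 43]
276 204 xb 11.2 yb -29.7 z 45.1 [82 71 50]
276 206 xb 5.5 yb -31.4 z 31.7 [124 105  74]
276 208 xb 6.5 yb -31.7 z 25.1 [123 105  74]
276 210 xb 5.9 yb -32.3 z 16.9 [116  99  70]
276 212 xb 11.0 yb -31.8 z 14.7 [122  96  69]
276 214 xb 16.7 yb -31.1 z 13.1 [173 141 104]
276 216 xb 22.1 yb -30.5 z 11.3 [189 153 113]
276 218 xb 28.7 yb -29.6 z 10.8 [185 152 108]
296
[... 343 characters left out ...]
114 102]
318 188 xb -4.5 yb 77.2 z 93.4 [131 111  82]
318 190 xb 4.0 yb 77.7 z 94.6 [135 115  81]
318 192 xb 7.0 yb 77.9 z 90.6 [131 112  77]
318 194 xb 6.7 yb 78.0 z 83.4 [125 105  74]
318 196 xb 6.1 yb 78.0 z 75.8 [132 113  81]
318 198 xb 6.4 yb 78.1 z 69.0 [121 102  71]
318 200 xb 8.9 yb 78.2 z 64.4 [83 72 53]
318 202 xb 10.2 yb 78.4 z 58.5 [49 43 32]
318 204 xb 9.1 yb 78.4 z 50.1 [52 45 37]
318 206 xb 10.4 yb 78.5 z 44.1 [77 66 49]
318 208 xb 3.6 yb 78.2 z 29.7 [127 107  77]
318 210 xb 6.1 yb 78.4 z 24.8 [120 103  72]
318 212 xb 7.4 yb 78.5 z 18.5 [115  96  66]
318 214 xb 11.6 yb 78.8 z 15.4 [100  83  58]
318 216 xb 16.2 yb 79.1 z 12.7 [93 75 53]
318 218 xb 24.4 yb 79.6 z 13.9 [97 78 57]
```

View pics/c13.png

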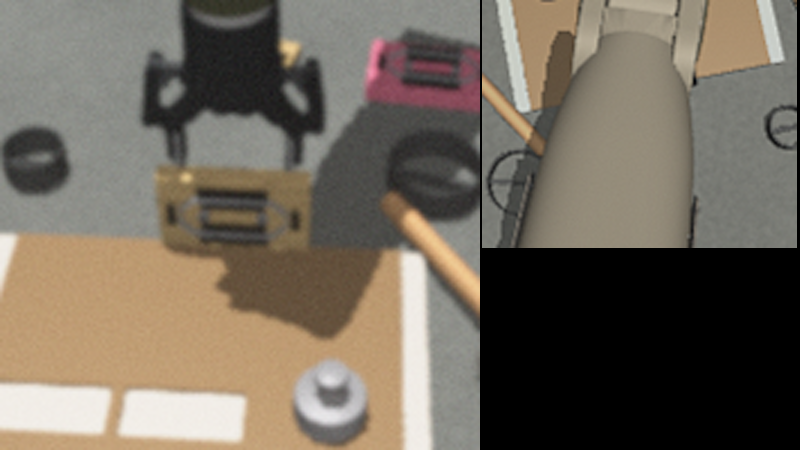

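The die is now upright (~90°). Dragging onward past balance.

Call:
{"method": "carry_out", "body": {"dp": [[0.3,0.058,0.1],[0.35,0.068,0.1],[0.35,0.068,0.05],[0,0,0]], "roll": [0,0,0,0], "fingers": [1,1,1,1]}}

```text
clock: 14.02
tool_pos: [0.5941, -0.0039, 0.08]
tool_rot: [0.636, 0.772, 0.003, 0.002]
contact_force: [-1.4, 2.1, 9.9]
opening: 0.0857
```

```bash
python3 look.py 14; python3 -c "
from h import *
s=state();print(s['contact_force'],s['ft_torque'],s['tool_pos'])"; python3 tilt.py 14 | sed -n 4,20p
```

```text
[-1.45730133  2.39073146 10.3228213 ] [0.45060728 0.15893893 0.00992774] [ 0.59390576 -0.00392908  0.07993853]
276 182 xb -0.3 yb -26.7 z 111.2 [63 62 58]
276 184 xb 0.1 yb -27.0 z 104.8 [76 73 73]
276 186 xb -100.6 yb -47.9 z 3.5 [128 122 112]
276 188 xb 2.6 yb -27.5 z 93.5 [137 121  89]
276 190 xb 9.6 yb -26.5 z 93.3 [137 118  85]
276 192 xb 15.5 yb -25.8 z 92.1 [134 113  78]
276 194 xb 16.4 yb -26.1 z 86.0 [125 109  78]
276 196 xb 14.0 yb -27.1 z 76.8 [124 103  74]
276 198 xb 13.9 yb -27.6 z 69.5 [118 104  76]
276 200 xb 16.1 yb -27.6 z 64.6 [76 62 47]
276 202 xb 17.8 yb -27.8 z 59.2 [49 40 35]
276 204 xb 15.0 yb -28.9 z 49.0 [53 44 35]
276 206 xb 9.2 yb -30.6 z 35.5 [101  87  64]
276 208 xb 7.0 yb -31.6 z 25.6 [119 101  74]
276 210 xb 9.0 yb -31.7 z 20.2 [114  97  69]
276 212 xb 9.8 yb -32.1 z 13.4 [105  87  65]
276 214 xb 17.1 yb -31.0 z 13.5 [110  86  63]
```

View pics/c14.png

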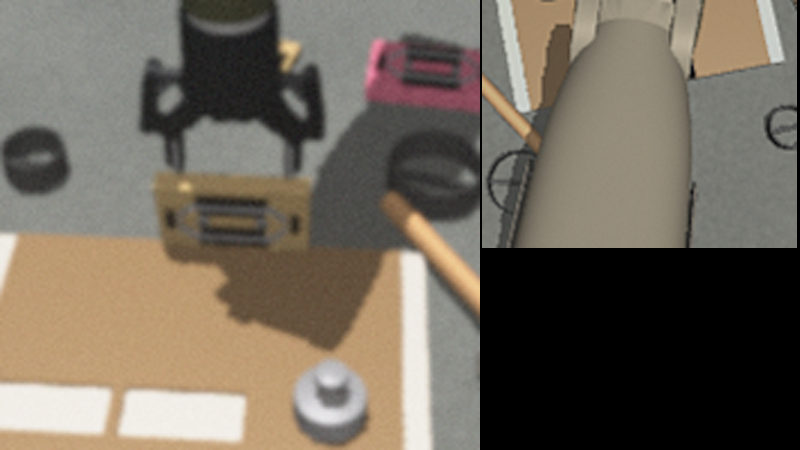

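Now about 97°. A bit more to pass the balance point (~103°).

Call:
{"method": "carry_out", "body": {"dp": [[0.35,0.068,0.03],[0.35,0.068,0],[0.35,0.068,0],[0.2,0.04,0],[0,0,0]], "roll": [0,0,0,0,0], "fingers": [1,1,1,1,1]}}

```text
clock: 14.75
tool_pos: [0.6069, -0.0014, 0.08]
tool_rot: [0.636, 0.772, 0.003, 0.003]
contact_force: [0.9, 2.3, 7.4]
opening: 0.0852
```

```bash
python3 look.py 15; python3 -c "
from h import *
s=state();print(s['contact_force'],s['ft_torque'],s['tool_pos'])"; python3 tilt.py 15 | sed -n 4,20p
```

```text
[-0.09729339  2.17597624  7.0772933 ] [ 5.00552083e-01 -1.07051115e-01  2.68142025e-04] [ 0.60674396 -0.00145892  0.08005796]
276 182 xb 10.8 yb -24.4 z 121.4 [67 68 66]
276 184 xb 12.4 yb -24.6 z 116.3 [73 70 72]
276 186 xb 13.0 yb -24.9 z 110.1 [58 61 61]
276 188 xb 12.4 yb -25.5 z 102.9 [79 77 74]
276 190 xb -89.0 yb -46.7 z -1.2 [126 118 106]
276 192 xb 17.6 yb -25.4 z 94.2 [142 122  89]
276 194 xb 22.5 yb -24.8 z 92.1 [147 123  88]
276 196 xb 25.1 yb -24.8 z 87.7 [144 122  85]
276 198 xb 25.9 yb -25.1 z 81.5 [122 109  78]
276 200 xb 23.4 yb -26.1 z 72.0 [114  93  68]
276 202 xb 20.5 yb -27.2 z 61.9 [81 72 53]
276 204 xb 21.8 yb -27.4 z 56.0 [51 45 38]
276 206 xb 19.9 yb -28.4 z 46.7 [55 49 39]
276 208 xb 10.3 yb -30.9 z 29.2 [96 82 60]
276 210 xb 8.0 yb -31.9 z 19.1 [102  85  61]
276 212 xb 10.6 yb -31.9 z 14.2 [103  84  63]
276 214 xb 16.7 yb -31.1 z 13.1 [102  81  60]
```

View pics/c15.png

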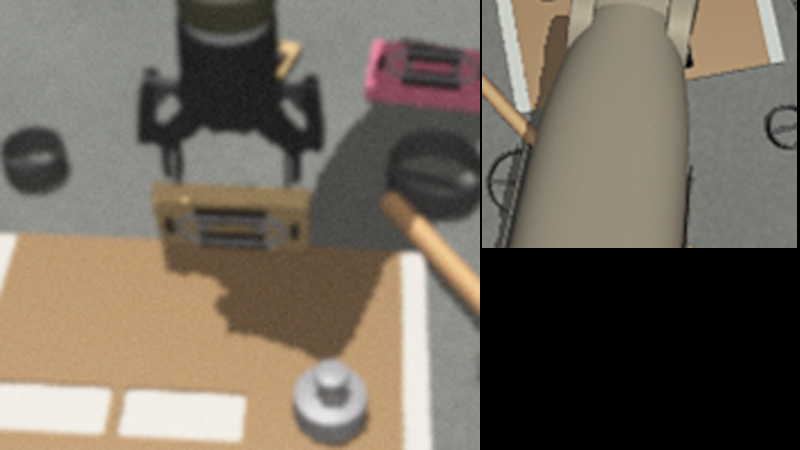

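Call:
{"method": "carry_out", "body": {"dp": [[0.4,0.077,0],[0.4,0.077,0],[0.4,0.077,0],[0.3,0.058,0.1],[0,0,0]], "roll": [0,0,0,0,0], "fingers": [1,1,1,1,1]}}

```text
clock: 15.48
tool_pos: [0.6179, 0.0005, 0.0779]
tool_rot: [0.636, 0.771, -0.0, -0.0]
contact_force: [-0.5, -0.3, 0.5]
opening: 0.0852
```

```bash
python3 look.py 16; python3 -c "
from h import *
s=state();print(s['contact_force'],s['ft_torque'],s['tool_pos'])"; python3 tilt.py 16 | sed -n 4,22p
```

```text
[-0.01122554 -0.44260942  0.40161711] [-0.01587883 -0.00845048  0.00985743] [6.17428803e-01 5.01272283e-04 7.76651605e-02]
276 182 xb 29.0 yb -20.8 z 138.2 [40 36 36]
276 184 xb 28.1 yb -21.4 z 130.8 [63 64 66]
276 186 xb 27.4 yb -22.0 z 123.7 [81 81 80]
276 188 xb 27.9 yb -22.3 z 117.6 [75 73 73]
276 190 xb 25.7 yb -23.3 z 108.8 [74 73 69]
276 192 xb 23.2 yb -24.2 z 99.6 [91 91 88]
276 194 xb -69.3 yb -43.7 z 2.1 [126 127 125]
276 196 xb -60.4 yb -42.4 z 3.0 [139 139 134]
276 198 xb -55.3 yb -41.9 z 0.3 [138 141 134]
276 200 xb -47.2 yb -40.8 z 0.6 [145 146 140]
276 202 xb -40.0 yb -39.8 z 0.1 [143 143 136]
276 204 xb -29.4 yb -38.2 z 3.1 [158 151 134]
276 206 xb 13.2 yb -29.8 z 39.7 [170 144 105]
276 208 xb 33.5 yb -26.0 z 53.7 [109  92  64]
276 210 xb 53.0 yb -22.4 z 67.1 [175 149 106]
276 212 xb 64.0 yb -20.6 z 71.8 [213 185 133]
276 214 xb 66.1 yb -20.6 z 66.9 [206 179 126]
276 216 xb 69.0 yb -20.5 z 62.9 [209 183 131]
276 218 xb 72.5 yb -20.2 z 59.6 [173 148 103]
```

View pics/c16.png

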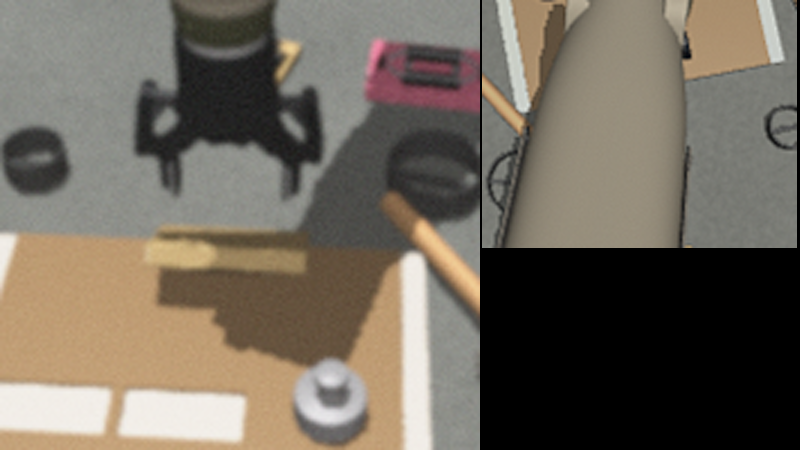

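The die is mid-fall in this frame (plain face swinging over the sheet). Retreating behind it.

Call:
{"method": "carry_out", "body": {"dp": [[0,0,0],[-0.98,-0.191,0],[-0.98,-0.191,0],[-0.98,-0.191,0],[-0.98,-0.191,0],[-0.98,-0.191,0],[-0.98,-0.191,0],[-0.98,-0.191,0],[0,0,0]], "roll": [0,0,0,0,0,0,0,0,0], "fingers": [1,1,1,1,1,1,1,1,1]}}

```text
clock: 16.7
tool_pos: [0.5487, -0.0128, 0.0784]
tool_rot: [0.637, 0.771, -0.0, -0.0]
contact_force: [0.1, -0.4, -1.0]
opening: 0.0852
```

```bash
python3 look.py 17; python3 -c "
from h import *
s=state();print(s['contact_force'],s['tool_pos'])"; python3 tilt.py 17 | sed -n 4,22p
```

```text
[-0.06281811  0.64214785  0.48464414] [ 0.54973333 -0.01279219  0.07857693]
276 182 xb -120.2 yb -50.8 z 1.0 [137 140 134]
276 184 xb -113.6 yb -50.0 z -0.7 [137 139 134]
276 186 xb -100.4 yb -47.9 z 3.7 [138 139 133]
276 188 xb -93.9 yb -47.1 z 2.0 [137 140 133]
276 190 xb -85.2 yb -45.9 z 2.5 [138 140 136]
276 192 xb -77.3 yb -44.8 z 2.2 [143 146 140]
276 194 xb -72.2 yb -44.3 z -0.7 [144 143 138]
276 196 xb -61.0 yb -42.6 z 2.5 [139 140 135]
276 198 xb -54.1 yb -41.7 z 1.5 [141 142 137]
276 200 xb -47.0 yb -40.7 z 0.8 [141 143 134]
276 202 xb -36.0 yb -39.0 z 4.2 [145 147 140]
276 204 xb -32.2 yb -38.7 z 0.2 [140 140 134]
276 206 xb 9.3 yb -30.6 z 35.6 [200 176 135]
276 208 xb 17.1 yb -29.5 z 36.4 [229 200 145]
276 210 xb 25.2 yb -28.3 z 37.4 [222 193 136]
276 212 xb 32.8 yb -27.2 z 38.1 [227 198 142]
276 214 xb 38.9 yb -26.4 z 37.3 [232 205 148]
276 216 xb 46.8 yb -25.2 z 38.4 [230 205 150]
276 218 xb 53.9 yb -24.2 z 38.9 [228 200 146]
```

View pics/c17.png

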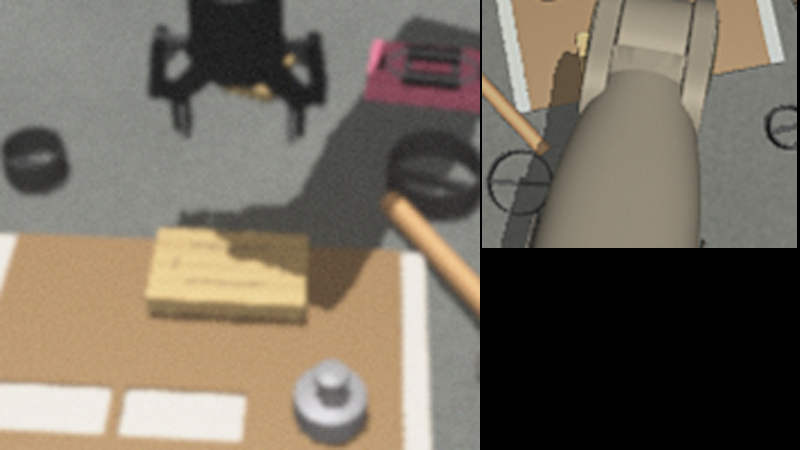

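The die has flipped and lies flat on its blades (surface height ~36–38 mm). Measuring its corners.

```bash
cat > cor.py <<'E'
import sys
from h import *
d=load('s'+sys.argv[1]);im=d['color']
x=cv2.resize(im[195:245,262:332],None,fx=8,fy=8,interpolation=cv2.INTER_CUBIC)[:,:,::-1];cv2.imwrite('pics/z%s.png'%sys.argv[1],x)
E
cat > pt.py <<'E'
import sys
from h import *
d=load('s'+sys.argv[1]);px=np.array(eval(sys.argv[2]),float)/8+[262,195]-.44
ex=np.array([.9816,.1908]);ey=np.array([-.1908,.9816])
P=onz(d,px,.036)[:,:2]-[.606,-.029];print(np.c_[P@ex,P@ey].round(4)*1e3)
E
python3 cor.py 17
```

```text
(no output)
```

View pics/z17.png

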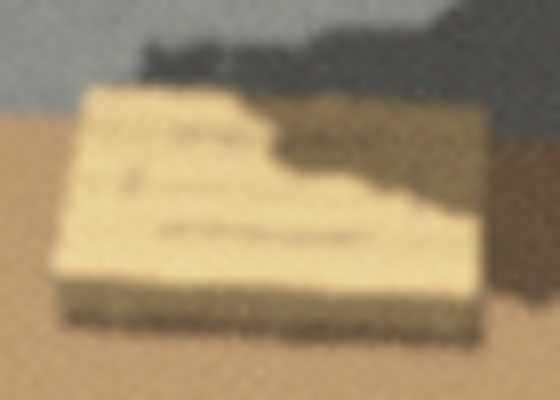

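```bash
python3 pt.py 17 "[[88,88],[487,106],[482,300],[52,274]]"; python3 - <<'E'
from h import *
# board frame check from scene view: sheet front edge on this view at z=.012
d=load('s17')
ex=np.array([.9816,.1908]);ey=np.array([-.1908,.9816])
im=d['color'].astype(int)
for u in [232,240,248,258,335,345]:
    col=im[:,u];s=col[:,0]-col[:,2]
    v=[v for v in range(190,235) if s[v]>22][0]
    P=onz(d,[[u,v-.5]],.012)[0,:2]-[.606,-.029];print(u,v,(P@ex*1e3).round(1),(P@ey*1e3).round(1))
E
```

```text
[[  8.7 -39.6]
 [  8.2  89.9]
 [ 89.8  92.4]
 [ 88.  -39.3]]
232 207 -3.8 -152.4
240 208 -1.5 -130.3
248 208 -2.9 -109.0
258 209 -1.0 -81.8
335 213 0.2 123.1
345 212 -5.2 149.4
```

From the scene view the die spans 8–90 mm in and −40…+92 mm across. It is square within ~1° and has no overhang. I'll move the arm aside to confirm in the top view.

Call:
{"method": "carry_out", "body": {"dp": [[-1,0,3],[-1,-1,4],[-1,-3,4],[-1,-4,2],[-1,-4,0],[-1,-4,0],[-1,-4,0],[0,-4,0],[0,-4,0],[0,-4,0],[0,0,0]], "roll": [0,0,0,0,0,0,0,0,0,0,0], "fingers": [1,1,1,1,1,1,1,1,1,1,1]}}

```text
clock: 18.18
tool_pos: [0.4797, -0.3357, 0.2079]
tool_rot: [0.638, 0.77, -0.0, 0.0]
contact_force: [0.1, -0.4, -0.2]
opening: 0.0856
```

```bash
python3 look.py 18; python3 - <<'E'
from h import *
d=load('t18')
cv2.imwrite('pics/tz18.png',cv2.resize(d['color'][100:240,240:440],None,fx=4,fy=4,interpolation=2)[:,:,::-1])
E
```

```text
(no output)
```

View pics/tz18.png

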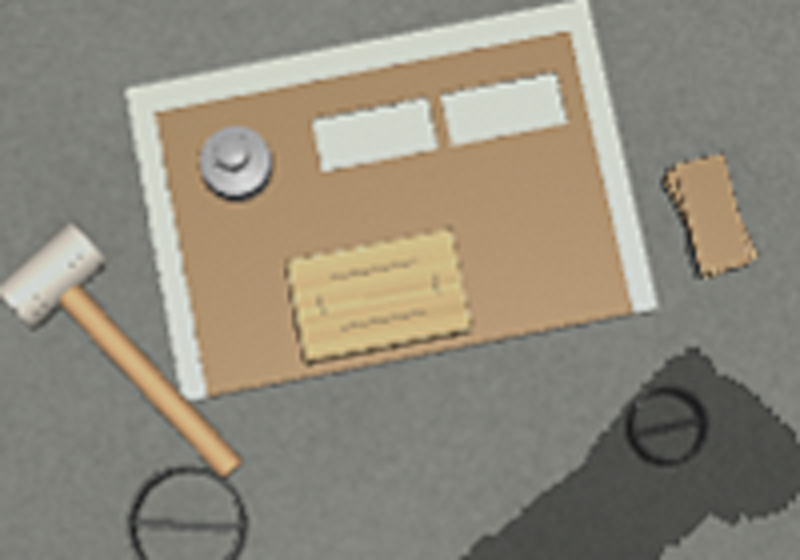

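The top view shows the die wholly on the uncut strip. There is a band of sheet between it and the front edge, e.g. the die's near-left corner at (305,362) in the zoom and the edge at ~(310,375). Last numeric check, including the bystanders.

```bash
python3 - <<'E'
from h import *
d=load('t18');d0=load('top0')
px=np.array([[287,258],[452,230],[468,331],[305,363]])/4+[240,100]-.4
ex=np.array([.9816,.1908]);ey=np.array([-.1908,.9816])
P=onz(d,px,.036)[:,:2]-[.606,-.029];print(np.c_[P@ex,P@ey].round(4)*1e3)
m=cv2.absdiff(d['color'],d0['color']).max(2);m=(m>50).astype(np.uint8)
n,l,s,c=cv2.connectedComponentsWithStats(m)
print([ (s[i].tolist()) for i in range(1,n) if s[i,4]>15])
print(state()['contact_force'],state()['tool_pos'])
E
```

```text
[[ 90.5  88.2]
 [ 87.1 -41.1]
 [  7.  -37.2]
 [  6.9  90.1]]
[[446, 155, 177, 161, 8368], [564, 158, 46, 45, 1047], [338, 183, 19, 4, 21], [403, 189, 8, 7, 16], [414, 189, 87, 47, 1006], [539, 194, 16, 9, 64], [400, 199, 7, 7, 16], [318, 201, 47, 37, 823], [393, 205, 7, 11, 17], [333, 212, 58, 80, 467], [500, 213, 13, 21, 121], [427, 221, 17, 9, 24], [391, 227, 26, 30, 57], [446, 237, 48, 45, 492], [277, 253, 34, 16, 166], [263, 267, 54, 41, 719], [288, 275, 10, 2, 19], [338, 282, 105, 85, 3067], [284, 298, 7, 7, 16], [246, 306, 45, 74, 869], [255, 309, 9, 26, 31], [492, 313, 120, 82, 1922], [285, 315, 92, 85, 4264], [253, 336, 8, 12, 17], [395, 336, 85, 64, 1516], [613, 346, 27, 29, 367], [538, 381, 53, 19, 514], [254, 386, 13, 14, 83], [365, 386, 17, 14, 117]]
[ 0.59061748 -0.20526108 -0.09594854] [ 0.47944619 -0.33282571  0.20802179]
```

```bash
python3 -c "
from h import *
print(env.close_job())"
```

```text
the job is handed in; nothing more can be done
None
```

The die is flipped and lies blades down, flat and square, wholly on the uncut strip. I handed the job in at about 18 s; no verdict was reported.

**How it went:** I squared the die against the front edge with the two open fingertips. Then I pressed and dragged its near side up in small steps through upright until it fell onto the sheet. During the drag the low edge climbed onto the sheet lip, and the push force reached about 30 N, above the suggested 8–15 N.

**Last checks:**

| Check | Scene view | Top view |
|---|---|---|
| Distance in from the front edge | 8–90 mm | 7–90 mm |
| Position across the board | −40 to +92 mm | −41 to +90 mm |

- **Square:** the long sides are within about 2.5° of parallel to the front edge in both views.
- **Height:** the die's upper face read 36–39 mm above the bench, against the expected 36 mm.
- **Final push skipped:** the die landed with no overhang, so I did not push it further on after the flip.
- **Bystanders:** the weight, mallet, blanks and rings were in their places in the last top view. I did not check the brush and spray can separately; the arm hid the brush, and I never worked near either.
- **Disagreement:** the front edge measured about 2 mm further out in the scene view than in the top view. That is close to the stated calibration accuracy and well inside the 7 mm margin.

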